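# Line up sediment sample bottles by height

## Robot

A 6-joint arm with a two-finger parallel gripper is mounted at the origin on the work surface. World frame = base frame: x ahead of the robot, y to its left, z up, the work surface at z = 0. Lengths are in m, angles in rad, forces in N, time in s.
With the tool pointing down it reaches from about 0.35 to 0.775 m from the base axis. Payload 7.3 kg.
Tool frame: the origin (TCP) lies at the very end of the fingers, on their centre line; the grasp point (between the pads) lies 19 mm behind it (pinch_z is the distance from the TCP to the grasp point, in m); z points along the fingers, y is the line along which they close (so a half turn about z gives the same grasp; the last joint's range is limited). The gripper opens to 92 mm and grips with 3 to 60 N. Pads are 19 mm wide; open, the fingers measure 130 mm over their backs; the gripper's body (75 mm by 190 mm) begins 47 mm behind the grasp point.
Start: joints at [1.187, 0.342, 1.524, -0, 1.275, -0.146], TCP at [0.124, 0.51, 0.227] pointing down, gripper open.
Joint ranges: [-2.53, 2.53], [-0.77, 2.02], [0.04, 2.7], [-1, 4.14], [0.28, 2.66], [-3.11, 3.11]. Speed limits (rad/s): [2.57, 2.57, 3.14, 3.14, 3.14, 3.14].

## Interface

Orientations are given as [roll, pitch, yaw] about the fixed x, y, z axes, in that order (R = Rz(yaw) Ry(pitch) Rx(roll)).
In Python, from cell import * gives the robot as it stands.
- The arm moves only by the tool arm_command, never from a script. Its arguments are lists of equal length, an entry for each row: "fingers": the gripper command: -1 is fully open, 1 is shut, values between are in proportion; "travel": the shift along the tool's x, y, z in m, a list of three; "dr": the turn, a rotation vector about the tool's x, y, z in degrees, a list of three. In form: {"fingers": [fingers, ...], "travel": [[x, y, z], ...], "dr": [[wx, wy, wz], ...]}. A call has 1 to 8 rows; each row is the pose to reach, as a shift and turn from the pose commanded when the call began, along the tool's axes at that moment; what a row does not reach only later rows make up. A row lasts 1/12 s, in which the tool goes at most 41.7 mm and 7.16 degrees, less where a joint would pass 70% of its speed; a pose out of reach is approached as far as the arm can. A call with a gripper value outside its range is refused whole. The fingers move at their own pace and stop on an object; "squeeze" is the grip in N (left out, the last holds). Time passes only in rows, so rows that repeat a pose let the fingers close. It gives the time, the measured TCP pose, the force, the opening and the grip force at its end, in the units of the state.
- observe(): the state, without advancing time (a new reading comes with each control period).
- read_camera(name): name is "scene" or "top"; returns a dict with "color" (384x512x3 uint8, blue, green, red), "z_map" (384x512 float32, m along the optical axis (not along the pixel's ray), 0 where there is no reading), "fx", "fy", "cx", "cy" (pixels), "R" (3x3) and "t" (3): a world point X has camera coordinates R X + t. Camera axes: x right, y down, z forward; pixel columns grow to the right and rows downward; lengths in m; the calibration is good to about 2 mm. A picture is of the moment at which its call begins.
- hand_in(): hands the job in; it is judged then, once.
The state is a dict: "time": time; "qpos": joint angles; "qvel": joint speeds; "joint_efforts": joint torques, N m; "tool_pos": TCP position; "tool_rot": TCP orientation; "contact_force": force on the tool from outside, world axes, zero at the start; "torque": the same for the moment, N m; "opening": finger opening in m; "grip_force": force on a finger pad.
Only numpy, scipy, OpenCV 4.12 (cv2) and the standard library are available. Lean on these libraries where they do the work, as an engineer would, in place of code of your own. Each camera call takes 0.05 s, during which the arm holds its last target. There are 200 camera calls.

## Task

Line up the four black-capped sample bottles in order of height on the four squares of the white board: the tallest on the red square at one end, down to the shortest on the blue square at the other, each standing upright and centred on its own square. Do not tip any of them over on the way, and leave the big water bottle and the red tray where they are.

Things in the scene. Friction and masses are not known exactly. Their poses are not given: they have to be found in the camera images.
- bottle_brown: Sample bottle, tallest of four: round opaque white plastic, 36 mm diameter, 110 mm high in all, with a brown band round its middle; the top 18 mm is a black cap 29 mm across, the straight body ends 22 mm below the top of the cap. Loose, 110 g give or take a third, starts upright on the table. Origin: centre of its underside; z up along its axis.
- bottle_yellow: Sample bottle, second tallest of four: round opaque white plastic, 36 mm diameter, 90 mm high in all, with a yellow band round its middle; the top 18 mm is a black cap 29 mm across, the straight body ends 22 mm below the top of the cap. Loose, 90 g give or take a third, starts upright on the table. Origin: centre of its underside; z up along its axis.
- bottle_green: Sample bottle, third tallest of four: round opaque white plastic, 36 mm diameter, 70 mm high in all, with a green band round its middle; the top 18 mm is a black cap 29 mm across, the straight body ends 22 mm below the top of the cap. Loose, 70 g give or take a third, starts upright on the table. Origin: centre of its underside; z up along its axis.
- bottle_orange: Sample bottle, shortest of four: round opaque white plastic, 36 mm diameter, 50 mm high in all, with an orange band round its middle; the top 18 mm is a black cap 29 mm across, the straight body ends 22 mm below the top of the cap. Loose, 50 g give or take a third, starts upright on the table. Origin: centre of its underside; z up along its axis.
- mark_red: Red square, 56 x 56 x 3 mm, one end square of the row, fixed on the white board. Origin: centre of its underside, 12 mm above the table; bottles stand on its top, 15 mm above the table. x axis across the row, y axis along it. The row is straight, 80 mm between centres: red at one end, two greys, blue at the other end; which end is red changes.
- mark_mid_a: Grey square, 56 x 56 x 3 mm, one of the two identical inner squares (mark_mid_a and mark_mid_b may lie either way round), fixed on the white board. Origin: centre of its underside, 12 mm above the table; bottles stand on its top, 15 mm above the table. x axis across the row, y axis along it. 
- mark_mid_b: Grey square, 56 x 56 x 3 mm, the other inner square, fixed on the white board. Origin: centre of its underside, 12 mm above the table; bottles stand on its top, 15 mm above the table. x axis across the row, y axis along it. 
- mark_blue: Blue square, 56 x 56 x 3 mm, the other end square of the row, fixed on the white board. Origin: centre of its underside, 12 mm above the table; bottles stand on its top, 15 mm above the table. x axis across the row, y axis along it. White board under the row: fixed, 100 mm across, 360 mm along the row, 12 mm thick, centred on the four squares.
- water_bottle: Bystander: big round white closed bottle with a red neck ring, 90 mm diameter, 190 mm high, loose, standing beyond one end of the row. Origin: centre of its underside.
- red_tray: Bystander: empty red open tray, 150 x 200 mm, 60 mm high (x, y, z of its own axes), loose, lying beyond the other end of the row. Origin: centre of its underside.

How it is judged:
By the outcome, as a careful person would: the job done as asked, in the order asked, and still so for the second after the job is handed in, with the robot touching nothing.
It also fails if it takes over 106 s, if anything falls off the work surface, if the arm or the gripper's body presses on something with over 40 N, if the wrist force passes 120 N, or if a joint passes its speed limit or range.

## Working session

There is one attempt and no reset: what is moved stays moved. The work goes in short steps, Python scripts to look and compute and a tool call to move; the robot and the scene stay as the last step left them, time stands still between calls to the robot, and variables do not carry over. Pictures are saved under pics/ and viewed, at most 14 in all, crops included, and the job is handed in when it is done.

Besides the shell and the picture viewer there is one more tool, called after "Call:" by a JSON object that holds its "api" and its "payload", one argument or row to a line. arm_command: Moves the arm, as the interface text tells. Its arguments: {"type":"object","properties":{"fingers":{"type":"array","items":{"type":"number"}},"travel":{"type":"array","items":{"type":"array","items":{"type":"number"}}},"dr":{"type":"array","items":{"type":"array","items":{"type":"number"}}},"squeeze":{"type":"number"}},"required":["fingers","travel","dr"]}

```bash
mkdir -p pics; ls
python3 - <<'E'
from cell import *
import cv2,numpy as np
s=observe();print({k:np.round(v,3).tolist() for k,v in s.items()})
for n in("top","scene"):
    c=read_camera(n);cv2.imwrite(f"pics/{n}0.png",c["color"])
    print(n,c["fx"],c["cx"],c["cy"],np.round(c["R"],3).tolist(),np.round(c["t"],3).tolist())
    np.savez(f"{n}0.npz",**c)
E
```

```text
pics
{'time': 0.0, 'qpos': [1.187, 0.343, 1.525, 0.0, 1.275, -0.146], 'qvel': [0.001, -0.001, -0.001, 0.001, -0.001, 0.0], 'joint_efforts': [-0.0, -43.124, -24.422, 0.072, 0.056, -0.0], 'tool_pos': [0.124, 0.51, 0.226], 'tool_rot': [-3.14, -0.0, 2.904], 'contact_force': [0.411, -0.356, 0.148], 'torque': [0.024, -0.036, 0.027], 'grip_force': 0.0, 'opening': 0.092}
top 366.74630202975123 257.7657965449627 191.51680689699919 [[-0.027, -1.0, -0.009], [-0.997, 0.028, -0.069], [0.069, 0.007, -0.998]] [0.01, 0.543, 1.016]
scene 395.83780016476555 245.75189057520168 192.34337660753738 [[0.663, 0.748, 0.009], [0.478, -0.415, -0.774], [-0.576, 0.518, -0.633]] [-0.351, -0.199, 1.469]
```

View pics/top0.png

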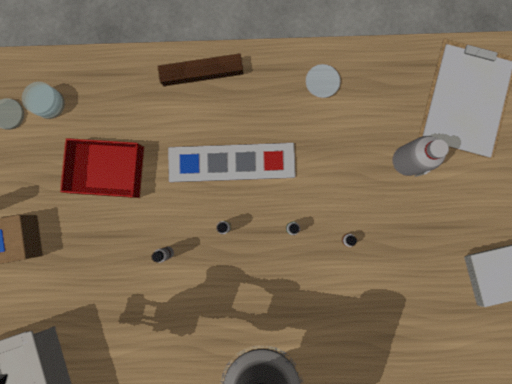

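View pics/scene0.png

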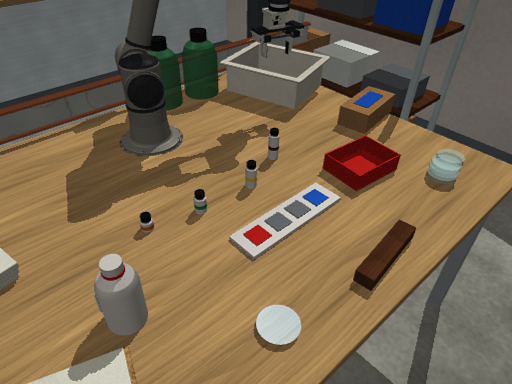

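The top view shows the bottles at about brown (160,256), yellow (222,228), green (293,228) and orange (350,240). The row runs from blue (190,163) through the greys to red (274,160). The scene view confirms the band colours.

```bash
cat > h.py <<'E'
import numpy as np,cv2
def ray(c,u,v,h):
    d=c["R"].T@np.array([(u-c["cx"])/c["fx"],(v-c["cy"])/c["fy"],1]);o=-c["R"].T@c["t"]
    return o+d*(h-o[2])/d[2]
def world(c):
    v,u=np.mgrid[:384,:512];z=c["z_map"]
    P=np.stack([(u-c["cx"])/c["fx"]*z,(v-c["cy"])/c["fy"]*z,z],-1)
    return (P-c["t"])@c["R"]
H=dict(brown=.11,yellow=.09,green=.07,orange=.05)
def blob(mask,seed,r=14):
    """centroid of the component of mask nearest seed"""
    n,l,s,ce=cv2.connectedComponentsWithStats(mask.astype(np.uint8))
    ok=[i for i in range(1,n) if s[i,4]>15 and np.hypot(*(ce[i]-seed))<r]
    return max(((s[i,4],tuple(ce[i])) for i in ok),default=None)
E
python3 - <<'E'
from h import *
T=dict(np.load("top0.npz"));S=dict(np.load("scene0.npz"))
seeds={"brown":((158,256),(274,132)),"yellow":((222,228),(251,165)),"green":((293,228),(200,194)),"orange":((350,240),(146,216))}
for c,nm,k in((T,"top",0),(S,"scene",1)):
    W=world(c);dark=c["color"].max(2)<45
    for b,sd in seeds.items():
        r=blob(dark,sd[k],10)
        print(nm,b,r and (r[0],np.round(r[1],1)),"ray@cap", r and np.round(ray(c,*r[1],H[b]-(0 if k==0 else .007)),4))
        u,v=sd[k];w=W[v-18:v+18,u-18:u+18].reshape(-1,3);w=w[(w[:,2]>H[b]-.012)&(w[:,2]<H[b]+.02)]
        print("   depth",len(w),np.round(w.mean(0),4) if len(w) else"", np.round((w.min(0)+w.max(0))/2,4) if len(w) else "")
    hsv=cv2.cvtColor(c["color"],cv2.COLOR_BGR2HSV);h,s,v=cv2.split(hsv)
    red=((h<8)|(h>172))&(s>150)&(v>60);blue=(h>100)&(h<130)&(s>120)&(v>50);grey=(s<50)&(v>50)&(v<130)
    P=((274,160),(246,161),(218,162),(190,163)) if k==0 else((258,235),(278,221),(297,208),(316,198))
    for m,p in zip((red,grey,grey,blue),P):
        r=blob(m,p,8);print(nm,r and r[0], r and np.round(ray(c,*r[1],.015),4))
    if k==0: print("heights",W[160,274],W[161,246])
E
```

```text
top brown (np.int32(82), array([157.6, 256. ])) ray@cap [0.3799 0.2542 0.11  ]
   depth 112 [0.3797 0.2566 0.1101] [0.3798 0.2571 0.1071]
top yellow (np.int32(69), array([221.9, 227.1])) ray@cap [0.4481 0.091  0.09  ]
   depth 96 [0.448  0.0927 0.0906] [0.4484 0.0932 0.0877]
top green (np.int32(64), array([293.9, 228.3])) ray@cap [ 0.4393 -0.0984  0.07  ]
   depth 94 [ 0.4392 -0.0971  0.0704] [ 0.44   -0.0976  0.0684]
top orange (np.int32(67), array([351., 240.])) ray@cap [ 0.4029 -0.2535  0.05  ]
   depth 98 [ 0.4017 -0.2526  0.0499] [ 0.4015 -0.2534  0.0472]
top 323 [ 0.6317 -0.051   0.015 ]
top 399 [0.6311 0.0283 0.015 ]
top 398 [0.6304 0.1082 0.015 ]
top 347 [0.6299 0.1889 0.015 ]
heights [ 0.63239475 -0.05338526  0.01531405] [0.63117365 0.02623416 0.01947418]
scene brown (np.int32(58), array([273.7, 131.6])) ray@cap [0.3812 0.2544 0.103 ]
   depth 57 [0.3837 0.2521 0.1071] [0.3819 0.2555 0.1055]
scene yellow (np.int32(72), array([250.9, 164.2])) ray@cap [0.4496 0.0907 0.083 ]
   depth 66 [0.4519 0.0883 0.0875] [0.4485 0.0905 0.0852]
scene green (np.int32(84), array([199.1, 193.9])) ray@cap [ 0.4409 -0.0994  0.063 ]
   depth 84 [ 0.4426 -0.1014  0.0674] [ 0.4394 -0.0988  0.0652]
scene orange (np.int32(93), array([145.1, 217.1])) ray@cap [ 0.4045 -0.2557  0.043 ]
   depth 92 [ 0.4061 -0.2569  0.0474] [ 0.4043 -0.2555  0.0454]
scene 301 [ 0.6335 -0.0517  0.015 ]
scene 293 [0.6342 0.0272 0.015 ]
scene 270 [0.6335 0.107  0.015 ]
scene 224 [0.6317 0.1882 0.015 ]
```

Both views agree to about 2 mm. I'll place them short to tall with the fingers closing across the row.

Call:
{"api": "arm_command", "payload": {
  "fingers": [-1,-1,-1,-1,-1,-1,-1,-1],
  "travel": [
    [-0.035,-0.018,0],
    [-0.07,-0.036,0],
    [-0.105,-0.055,0],
    [-0.14,-0.073,0],
    [-0.175,-0.091,0],
    [-0.21,-0.11,0],
    [-0.245,-0.128,0],
    [-0.28,-0.146,0]
  ],
  "dr": [
    [0,0,7],
    [0,0,14],
    [0,0,21],
    [0,0,28],
    [0,0,35],
    [0,0,42],
    [0,0,49],
    [0,0,56]
  ],
  "squeeze": 15
}}

```text
time: 0.77
tool_pos: [0.3623, 0.3007, 0.2266]
tool_rot: [-3.141, -0.0, 1.92]
contact_force: [0.8, 1.3, 0.6]
opening: 0.0916
grip_force: 0.0
```

Call:
{"api": "arm_command", "payload": {
  "fingers": [-1,-1,-1,-1,-1,-1,-1,-1],
  "travel": [
    [-0.04,-0.007,0],
    [-0.08,-0.014,0],
    [-0.12,-0.021,0],
    [-0.16,-0.028,0],
    [-0.2,-0.035,0],
    [-0.24,-0.042,0],
    [-0.28,-0.049,0],
    [-0.32,-0.056,0]
  ],
  "dr": [
    [0,0,5],
    [0,0,10],
    [0,0,15],
    [0,0,20.4],
    [0,0,20.4],
    [0,0,20.4],
    [0,0,20.4],
    [0,0,20.4]
  ]
}}

```text
time: 1.43
tool_pos: [0.42, -0.019, 0.2266]
tool_rot: [-3.141, -0.0, 1.57]
contact_force: [1.9, 0.3, 0.6]
opening: 0.0917
grip_force: 0.0
```

Call:
{"api": "arm_command", "payload": {
  "fingers": [-1,-1,-1,-1,-1,-1,-1,-1],
  "travel": [
    [-0.035,-0.003,0],
    [-0.075,-0.006,0],
    [-0.115,-0.009,0],
    [-0.155,-0.012,0],
    [-0.195,-0.015,0.02],
    [-0.225,-0.017,0.04],
    [-0.2355,-0.017,0.07],
    [-0.2355,-0.017,0.1]
  ],
  "dr": [
    [0,0,0],
    [0,0,0],
    [0,0,0],
    [0,0,0],
    [0,0,0],
    [0,0,0],
    [0,0,0],
    [0,0,0]
  ]
}}

```text
time: 2.1
tool_pos: [0.4031, -0.2558, 0.1256]
tool_rot: [3.14, 0.002, 1.567]
contact_force: [0.2, 0.7, 0.3]
opening: 0.0924
grip_force: 0.0
```

Call:
{"api": "arm_command", "payload": {
  "fingers": [-1,-1,-1,-1,-1,-1,-1,-1],
  "travel": [
    [0,0,0.02],
    [0,0,0.04],
    [0,0,0.06],
    [0,0,0.08],
    [0,0,0.1],
    [0,0,0.113],
    [0,0,0.121],
    [0,0,0.121]
  ],
  "dr": [
    [0,0,0],
    [0,0,0],
    [0,0,0],
    [0,0,0],
    [0,0,0],
    [0,0,0],
    [0,0,0],
    [0,0,0]
  ]
}}

```text
time: 2.77
tool_pos: [0.4023, -0.2518, 0.0041]
tool_rot: [-3.139, -0.002, 1.57]
contact_force: [0.3, 1.0, -0.0]
opening: 0.0917
grip_force: 0.0
```

Call:
{"api": "arm_command", "payload": {
  "fingers": [0.3,0.6,1,1,1,1,1,1],
  "travel": [
    [0,0,0],
    [0,0,0],
    [0,0,0],
    [0,0,0],
    [0,0,0],
    [0,0,0],
    [0,0,0],
    [0,0,0]
  ],
  "dr": [
    [0,0,0],
    [0,0,0],
    [0,0,0],
    [0,0,0],
    [0,0,0],
    [0,0,0],
    [0,0,0],
    [0,0,0]
  ]
}}

```text
time: 3.43
tool_pos: [0.4033, -0.2526, 0.0058]
tool_rot: [3.141, 0.0, 1.57]
contact_force: [-0.4, 0.5, 0.1]
opening: 0.0434
grip_force: 0.0
```

Call:
{"api": "arm_command", "payload": {
  "fingers": [1,1,1,1,1,1],
  "travel": [
    [0,0,0],
    [0,0,0],
    [0,0,0],
    [0,0,0],
    [0,0,0],
    [0,0,0]
  ],
  "dr": [
    [0,0,0],
    [0,0,0],
    [0,0,0],
    [0,0,0],
    [0,0,0],
    [0,0,0]
  ]
}}

```text
time: 3.93
tool_pos: [0.4032, -0.2525, 0.0057]
tool_rot: [3.142, -0.0, 1.57]
contact_force: [0.0, -0.3, 2.4]
opening: 0.0353
grip_force: 15.0
```

Run:
```python
from cell import *
import cv2
c=read_camera("scene");cv2.imwrite("pics/s1.png",cv2.resize(c["color"][140:270,60:230],None,fx=4,fy=4))
s=observe();print(s["tool_pos"],s["opening"],s["grip_force"])
```

```text
[ 0.40321835 -0.25256215  0.00572403] 0.03554611016261923 15.000155181332957
```

View pics/s1.png

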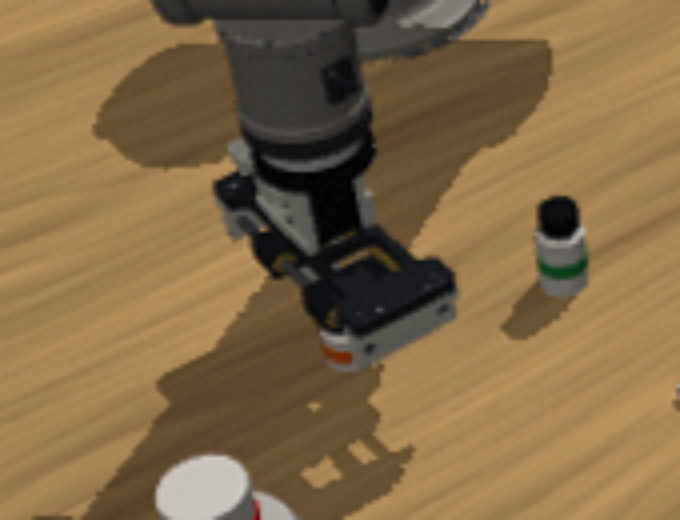

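The orange bottle is held at 35.5 mm opening, which matches its diameter. Lifting it and moving to blue.

Call:
{"api": "arm_command", "payload": {
  "fingers": [1,1,1,1,1,1,1,1],
  "travel": [
    [0,0,-0.015],
    [0,0,-0.035],
    [0,0,-0.06],
    [0,0,-0.09],
    [0.01,0.005,-0.11],
    [0.03,0.015,-0.12],
    [0.06,0.03,-0.12],
    [0.09,0.045,-0.12]
  ],
  "dr": [
    [0,0,0],
    [0,0,0],
    [0,0,0],
    [0,0,0],
    [0,0,0],
    [0,0,0],
    [0,0,0],
    [0,0,0]
  ]
}}

```text
time: 4.65
tool_pos: [0.4489, -0.1623, 0.1266]
tool_rot: [3.14, 0.001, 1.568]
contact_force: [0.7, -0.5, -1.8]
opening: 0.0357
grip_force: 15.0
```

Call:
{"api": "arm_command", "payload": {
  "fingers": [1,1,1,1,1,1,1,1],
  "travel": [
    [0.03,0.015,0],
    [0.06,0.03,0],
    [0.09,0.045,0],
    [0.12,0.06,0],
    [0.15,0.075,0],
    [0.18,0.09,0],
    [0.21,0.105,0],
    [0.23,0.12,0]
  ],
  "dr": [
    [0,0,0],
    [0,0,0],
    [0,0,0],
    [0,0,0],
    [0,0,0],
    [0,0,0],
    [0,0,0],
    [0,0,0]
  ]
}}

```text
time: 5.32
tool_pos: [0.5685, 0.0703, 0.1254]
tool_rot: [-3.141, -0.001, 1.572]
contact_force: [0.3, -1.1, -1.0]
opening: 0.0354
grip_force: 15.0
```

Call:
{"api": "arm_command", "payload": {
  "fingers": [1,1,1,1,1,1,1,1],
  "travel": [
    [0.03,0.015,0],
    [0.06,0.03,0],
    [0.085,0.045,0],
    [0.105,0.055,0],
    [0.115,0.061,0],
    [0.121,0.064,0],
    [0.121,0.064,0],
    [0.121,0.064,0]
  ],
  "dr": [
    [0,0,0],
    [0,0,0],
    [0,0,0],
    [0,0,0],
    [0,0,0],
    [0,0,0],
    [0,0,0],
    [0,0,0]
  ]
}}

```text
time: 5.98
tool_pos: [0.632, 0.1879, 0.1253]
tool_rot: [-3.141, 0.0, 1.57]
contact_force: [0.0, -0.3, -0.6]
opening: 0.0356
grip_force: 15.0
```

Call:
{"api": "arm_command", "payload": {
  "fingers": [1,1,1,1,1,1,1,1],
  "travel": [
    [0,0,0.015],
    [0,0,0.035],
    [0,0,0.055],
    [0,0,0.075],
    [0,0,0.085],
    [0,0,0.092],
    [0,0,0.095],
    [0,0,0.095]
  ],
  "dr": [
    [0,0,0],
    [0,0,0],
    [0,0,0],
    [0,0,0],
    [0,0,0],
    [0,0,0],
    [0,0,0],
    [0,0,0]
  ]
}}

```text
time: 6.65
tool_pos: [0.6324, 0.1879, 0.0308]
tool_rot: [-3.142, 0.0, 1.57]
contact_force: [-0.2, 0.1, 0.4]
opening: 0.0354
grip_force: 15.0
```

Run:
```python
from cell import *
import cv2
c=read_camera("scene");cv2.imwrite("pics/s2.png",cv2.resize(c["color"][120:270,200:380],None,fx=4,fy=4))
s=observe();print(s["tool_pos"],s["tool_rot"],s["opening"],s["contact_force"])
```

```text
[0.63284066 0.1881452  0.03149155] [ 3.14052638e+00 -2.21739019e-04  1.57004112e+00] 0.03526696097844804 [-0.29746722  0.48849918 -0.26908072]
```

View pics/s2.png

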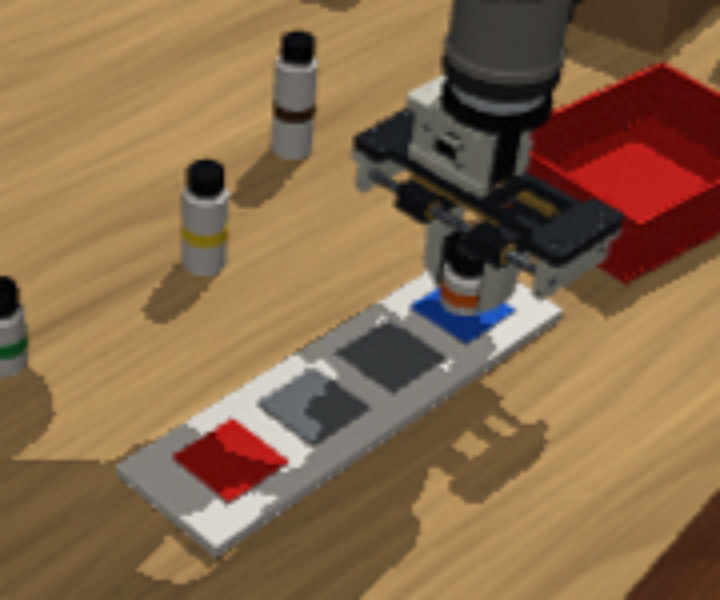

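The bottle hangs upright over the blue square, about 10 mm above it.

Call:
{"api": "arm_command", "payload": {
  "fingers": [1,1,1,1,1,1],
  "travel": [
    [0.002,0,0],
    [0.002,0,0.003],
    [0.002,0,0.006],
    [0.002,0,0.009],
    [0.002,0,0.0105],
    [0.002,0,0.0105]
  ],
  "dr": [
    [0,0,0],
    [0,0,0],
    [0,0,0],
    [0,0,0],
    [0,0,0],
    [0,0,0]
  ]
}}

```text
time: 7.2
tool_pos: [0.6323, 0.1904, 0.0207]
tool_rot: [3.142, -0.0, 1.571]
contact_force: [-2.2, 0.5, 3.8]
opening: 0.0356
grip_force: 15.0
```

Call:
{"api": "arm_command", "payload": {
  "fingers": [0.2,0.1,0,-0.2,-0.4,-0.6,-0.8,-1],
  "travel": [
    [0,0,0],
    [0,0,0],
    [0,0,0],
    [0,0,0],
    [0,0,0],
    [0,0,0],
    [0,0,0],
    [0,0,0]
  ],
  "dr": [
    [0,0,0],
    [0,0,0],
    [0,0,0],
    [0,0,0],
    [0,0,0],
    [0,0,0],
    [0,0,0],
    [0,0,0]
  ]
}}

```text
time: 7.87
tool_pos: [0.6324, 0.1903, 0.0202]
tool_rot: [3.142, -0.0, 1.57]
contact_force: [0.4, -1.0, -0.4]
opening: 0.0747
grip_force: 0.0
```

Call:
{"api": "arm_command", "payload": {
  "fingers": [-1,-1,-1,-1,-1,-1,-1,-1],
  "travel": [
    [0,0,0],
    [0,0,-0.01],
    [0,0,-0.03],
    [0,0,-0.05],
    [0,0,-0.08],
    [0,0,-0.11],
    [-0.02,-0.02,-0.13],
    [-0.05,-0.04,-0.14]
  ],
  "dr": [
    [0,0,0],
    [0,0,0],
    [0,0,0],
    [0,0,0],
    [0,0,0],
    [0,0,0],
    [0,0,0],
    [0,0,0]
  ]
}}

```text
time: 8.53
tool_pos: [0.5937, 0.142, 0.1642]
tool_rot: [3.135, -0.002, 1.573]
contact_force: [1.5, -0.5, 0.4]
opening: 0.0921
grip_force: 0.0
```

Call:
{"api": "arm_command", "payload": {
  "fingers": [-1,-1,-1,-1,-1,-1,-1,-1],
  "travel": [
    [-0.03,-0.019,0],
    [-0.062,-0.04,0],
    [-0.094,-0.06,0],
    [-0.126,-0.08,0],
    [-0.158,-0.101,0],
    [-0.19,-0.121,0],
    [-0.22,-0.14,0],
    [-0.238,-0.152,0]
  ],
  "dr": [
    [0,0,0],
    [0,0,0],
    [0,0,0],
    [0,0,0],
    [0,0,0],
    [0,0,0],
    [0,0,0],
    [0,0,0]
  ]
}}

```text
time: 9.2
tool_pos: [0.4386, -0.0998, 0.1611]
tool_rot: [3.141, 0.001, 1.569]
contact_force: [0.9, 0.7, 0.5]
opening: 0.0918
grip_force: 0.0
```

Call:
{"api": "arm_command", "payload": {
  "fingers": [-1,-1,-1,-1,-1,-1,-1,-1],
  "travel": [
    [0,0,0],
    [0,0,0.02],
    [0,0,0.04],
    [0,0,0.06],
    [0,0,0.08],
    [0,0,0.095],
    [0,0,0.1],
    [0,0,0.1]
  ],
  "dr": [
    [0,0,0],
    [0,0,0],
    [0,0,0],
    [0,0,0],
    [0,0,0],
    [0,0,0],
    [0,0,0],
    [0,0,0]
  ]
}}

```text
time: 9.87
tool_pos: [0.4401, -0.097, 0.0597]
tool_rot: [-3.14, -0.001, 1.571]
contact_force: [-0.0, 0.8, 0.3]
opening: 0.092
grip_force: 0.0
```

```bash
cat >> h.py <<'E'
def chk(seeds,fn=None):
    from cell import read_camera,observe
    for nm in("top","scene"):
        c=read_camera(nm);dark=c["color"].max(2)<45
        for b,(p,base) in seeds.items():
            q=c["R"]@np.array([*p,base+H[b]-.007])+c["t"]
            uv=(q[0]/q[2]*c["fx"]+c["cx"],q[1]/q[2]*c["fy"]+c["cy"])
            r=blob(dark,uv,9)
            print(nm,b,r and (r[0],np.round(ray(c,*r[1],base+H[b]-(0 if nm=="top" else .007)),4)))
    s=observe();print(s["time"],np.round(s["tool_pos"],4),np.round(s["tool_rot"],3))
E
python3 -c "
from h import *
chk({'orange':((.632,.189),.015),'green':((.44,-.098),0)})"
```

```text
top orange (np.int32(66), array([0.6311, 0.1857, 0.065 ]))
top green None
scene orange (np.int32(76), array([0.6347, 0.1861, 0.058 ]))
scene green None
9.9667 [ 0.441  -0.0975  0.061 ] [3.14  0.    1.571]
```

Call:
{"api": "arm_command", "payload": {
  "fingers": [-1,-1,-1,-1,0,0.5,1,1],
  "travel": [
    [-0.0015,0,0.015],
    [-0.0015,0,0.03],
    [-0.0015,0,0.038],
    [-0.0015,0,0.038],
    [-0.0015,0,0.038],
    [-0.0015,0,0.038],
    [-0.0015,0,0.038],
    [-0.0015,0,0.038]
  ],
  "dr": [
    [0,0,0],
    [0,0,0],
    [0,0,0],
    [0,0,0],
    [0,0,0],
    [0,0,0],
    [0,0,0],
    [0,0,0]
  ]
}}

```text
time: 10.63
tool_pos: [0.4407, -0.0992, 0.0229]
tool_rot: [3.14, 0.0, 1.57]
contact_force: [0.2, -0.0, -0.4]
opening: 0.0697
grip_force: 0.0
```

Call:
{"api": "arm_command", "payload": {
  "fingers": [1,1,1,1,1,1,1,1],
  "travel": [
    [0,0,0],
    [0,0,0],
    [0,0,0],
    [0,0,0],
    [0,0,0],
    [0,0,0],
    [0,0,0],
    [0,0,0]
  ],
  "dr": [
    [0,0,0],
    [0,0,0],
    [0,0,0],
    [0,0,0],
    [0,0,0],
    [0,0,0],
    [0,0,0],
    [0,0,0]
  ]
}}

```text
time: 11.3
tool_pos: [0.4402, -0.0991, 0.0222]
tool_rot: [-3.141, -0.0, 1.57]
contact_force: [-0.8, 0.9, 1.2]
opening: 0.0355
grip_force: 15.0
```

Call:
{"api": "arm_command", "payload": {
  "fingers": [1,1,1,1],
  "travel": [
    [0,0,0],
    [0,0,0],
    [0,0,0],
    [0,0,0]
  ],
  "dr": [
    [0,0,0],
    [0,0,0],
    [0,0,0],
    [0,0,0]
  ]
}}

```text
time: 11.63
tool_pos: [0.4402, -0.099, 0.0222]
tool_rot: [-3.141, -0.0, 1.57]
contact_force: [-1.0, -0.3, 1.2]
opening: 0.0356
grip_force: 15.0
```

Call:
{"api": "arm_command", "payload": {
  "fingers": [1,1,1,1,1,1,1,1],
  "travel": [
    [0,0,-0.015],
    [0,0,-0.035],
    [0,0,-0.06],
    [0,0,-0.085],
    [0.01,0.01,-0.1],
    [0.03,0.028,-0.1],
    [0.05,0.046,-0.1],
    [0.075,0.068,-0.1]
  ],
  "dr": [
    [0,0,0],
    [0,0,0],
    [0,0,0],
    [0,0,0],
    [0,0,0],
    [0,0,0],
    [0,0,0],
    [0,0,0]
  ]
}}

```text
time: 12.3
tool_pos: [0.5087, -0.0239, 0.1226]
tool_rot: [3.141, 0.0, 1.569]
contact_force: [1.0, -0.3, -1.0]
opening: 0.0356
grip_force: 15.0
```

Call:
{"api": "arm_command", "payload": {
  "fingers": [1,1,1,1,1,1,1,1],
  "travel": [
    [0.025,0.023,0],
    [0.05,0.046,0],
    [0.075,0.069,0],
    [0.1,0.092,0],
    [0.12,0.11,0],
    [0.13,0.12,0],
    [0.133,0.124,0],
    [0.133,0.124,0]
  ],
  "dr": [
    [0,0,0],
    [0,0,0],
    [0,0,0],
    [0,0,0],
    [0,0,0],
    [0,0,0],
    [0,0,0],
    [0,0,0]
  ]
}}

```text
time: 12.97
tool_pos: [0.6325, 0.1095, 0.1214]
tool_rot: [-3.141, 0.0, 1.572]
contact_force: [-1.2, 0.3, -1.7]
opening: 0.0357
grip_force: 15.0
```

Call:
{"api": "arm_command", "payload": {
  "fingers": [1,1,1,1,1,1,1,1],
  "travel": [
    [0,0,0.015],
    [0,0,0.03],
    [0,0,0.045],
    [0,0,0.06],
    [0,0,0.07],
    [0,0,0.075],
    [0,0,0.077],
    [0,0,0.077]
  ],
  "dr": [
    [0,0,0],
    [0,0,0],
    [0,0,0],
    [0,0,0],
    [0,0,0],
    [0,0,0],
    [0,0,0],
    [0,0,0]
  ]
}}

```text
time: 13.63
tool_pos: [0.6322, 0.1084, 0.0453]
tool_rot: [-3.141, -0.0, 1.57]
contact_force: [0.5, 0.2, -1.9]
opening: 0.0359
grip_force: 15.0
```

Call:
{"api": "arm_command", "payload": {
  "fingers": [1,1,1,1,1,1],
  "travel": [
    [0.001,0,0.002],
    [0.001,0,0.004],
    [0.001,0,0.006],
    [0.001,0,0.0075],
    [0.001,0,0.008],
    [0.001,0,0.008]
  ],
  "dr": [
    [0,0,0],
    [0,0,0],
    [0,0,0],
    [0,0,0],
    [0,0,0],
    [0,0,0]
  ]
}}

```text
time: 14.13
tool_pos: [0.6323, 0.1099, 0.0373]
tool_rot: [3.142, -0.0, 1.57]
contact_force: [-0.4, 0.4, -0.6]
opening: 0.0357
grip_force: 15.0
```

Call:
{"api": "arm_command", "payload": {
  "fingers": [0.2,0.1,0,-0.2,-0.4,-0.6,-0.8,-1],
  "travel": [
    [0,0,0],
    [0,0,0],
    [0,0,0],
    [0,0,0],
    [0,0,0],
    [0,0,0],
    [0,0,0],
    [0,0,0]
  ],
  "dr": [
    [0,0,0],
    [0,0,0],
    [0,0,0],
    [0,0,0],
    [0,0,0],
    [0,0,0],
    [0,0,0],
    [0,0,0]
  ]
}}

```text
time: 14.8
tool_pos: [0.6324, 0.1098, 0.0372]
tool_rot: [3.141, -0.0, 1.57]
contact_force: [-0.1, -0.4, 0.3]
opening: 0.0744
grip_force: 0.0
```

Call:
{"api": "arm_command", "payload": {
  "fingers": [-1,-1,-1,-1,-1,-1,-1,-1],
  "travel": [
    [0,0,0],
    [0,0,-0.01],
    [0,0,-0.03],
    [0,0,-0.05],
    [0,0,-0.08],
    [0,0,-0.11],
    [0,-0.02,-0.13],
    [0,-0.05,-0.13]
  ],
  "dr": [
    [0,0,0],
    [0,0,0],
    [0,0,0],
    [0,0,0],
    [0,0,0],
    [0,0,0],
    [0,0,0],
    [0,0,0]
  ]
}}

```text
time: 15.47
tool_pos: [0.586, 0.1098, 0.1728]
tool_rot: [3.13, -0.001, 1.57]
contact_force: [0.0, -0.1, 0.8]
opening: 0.0916
grip_force: 0.0
```

Call:
{"api": "arm_command", "payload": {
  "fingers": [-1,-1,-1,-1,-1,-1,-1,-1],
  "travel": [
    [-0.004,-0.03,0],
    [-0.008,-0.06,0],
    [-0.012,-0.09,0],
    [-0.016,-0.115,0],
    [-0.018,-0.13,0],
    [-0.018,-0.1335,0],
    [-0.018,-0.1335,0.02],
    [-0.018,-0.1335,0.04]
  ],
  "dr": [
    [0,0,0],
    [0,0,0],
    [0,0,0],
    [0,0,0],
    [0,0,0],
    [0,0,0],
    [0,0,0],
    [0,0,0]
  ]
}}

```text
time: 16.13
tool_pos: [0.4508, 0.0921, 0.1286]
tool_rot: [3.136, -0.0, 1.57]
contact_force: [-0.8, 0.4, 0.4]
opening: 0.0922
grip_force: 0.0
```

```bash
python3 -c "
from h import *
chk({'orange':((.632,.189),.015),'green':((.632,.109),.015),'yellow':((.4485,.092),0)})"
```

```text
top orange (np.int32(67), array([0.6314, 0.1854, 0.065 ]))
top green (np.int32(74), array([0.6317, 0.1092, 0.085 ]))
top yellow None
scene orange (np.int32(76), array([0.6347, 0.1861, 0.058 ]))
scene green (np.int32(83), array([0.634 , 0.1096, 0.078 ]))
scene yellow (np.int32(70), array([0.4494, 0.0913, 0.083 ]))
16.2333 [0.4481 0.0919 0.1257] [-3.138  0.     1.57 ]
```

Call:
{"api": "arm_command", "payload": {
  "fingers": [-1,-1,-1,-1,-1,-1,-1,-1],
  "travel": [
    [-0.001,0,0.02],
    [-0.001,0,0.04],
    [-0.001,0,0.06],
    [-0.001,0,0.08],
    [-0.001,0,0.088],
    [-0.001,0,0.09],
    [-0.001,0,0.09],
    [-0.001,0,0.09]
  ],
  "dr": [
    [0,0,0],
    [0,0,0],
    [0,0,0],
    [0,0,0],
    [0,0,0],
    [0,0,0],
    [0,0,0],
    [0,0,0]
  ]
}}

```text
time: 16.9
tool_pos: [0.4499, 0.091, 0.0383]
tool_rot: [3.14, -0.0, 1.57]
contact_force: [0.3, 0.3, 0.4]
opening: 0.0918
grip_force: 0.0
```

Call:
{"api": "arm_command", "payload": {
  "fingers": [0.3,0.6,1,1,1,1,1,1],
  "travel": [
    [0,0,0],
    [0,0,0],
    [0,0,0],
    [0,0,0],
    [0,0,0],
    [0,0,0],
    [0,0,0],
    [0,0,0]
  ],
  "dr": [
    [0,0,0],
    [0,0,0],
    [0,0,0],
    [0,0,0],
    [0,0,0],
    [0,0,0],
    [0,0,0],
    [0,0,0]
  ]
}}

```text
time: 17.57
tool_pos: [0.4488, 0.0909, 0.0372]
tool_rot: [-3.142, -0.0, 1.57]
contact_force: [-0.9, -0.3, -0.5]
opening: 0.0431
grip_force: 0.0
```

Call:
{"api": "arm_command", "payload": {
  "fingers": [1,1,1,1,1,1],
  "travel": [
    [0,0,0],
    [0,0,0],
    [0,0,0],
    [0,0,0],
    [0,0,0],
    [0,0,0]
  ],
  "dr": [
    [0,0,0],
    [0,0,0],
    [0,0,0],
    [0,0,0],
    [0,0,0],
    [0,0,0]
  ]
}}

```text
time: 18.07
tool_pos: [0.4488, 0.0909, 0.0372]
tool_rot: [-3.141, -0.0, 1.57]
contact_force: [-0.2, 0.4, -1.2]
opening: 0.0357
grip_force: 15.0
```

Call:
{"api": "arm_command", "payload": {
  "fingers": [1,1,1,1,1,1,1,1],
  "travel": [
    [0,0,-0.015],
    [0,0,-0.035],
    [0,0,-0.06],
    [-0.01,0,-0.085],
    [-0.03,0.01,-0.1],
    [-0.045,0.03,-0.1],
    [-0.055,0.055,-0.1],
    [-0.063,0.08,-0.1]
  ],
  "dr": [
    [0,0,0],
    [0,0,0],
    [0,0,0],
    [0,0,0],
    [0,0,0],
    [0,0,0],
    [0,0,0],
    [0,0,0]
  ]
}}

```text
time: 18.73
tool_pos: [0.5297, 0.0268, 0.1379]
tool_rot: [3.141, 0.0, 1.57]
contact_force: [-0.1, -0.4, -1.1]
opening: 0.0358
grip_force: 15.0
```

Call:
{"api": "arm_command", "payload": {
  "fingers": [1,1,1,1,1,1,1,1],
  "travel": [
    [0,0.025,0],
    [0,0.05,0],
    [0,0.075,0],
    [0,0.095,0],
    [0,0.103,0],
    [0,0.103,0.01],
    [0,0.103,0.03],
    [0,0.103,0.05]
  ],
  "dr": [
    [0,0,0],
    [0,0,0],
    [0,0,0],
    [0,0,0],
    [0,0,0],
    [0,0,0],
    [0,0,0],
    [0,0,0]
  ]
}}

```text
time: 19.4
tool_pos: [0.6313, 0.0279, 0.0862]
tool_rot: [3.141, -0.0, 1.57]
contact_force: [0.2, 0.7, -1.2]
opening: 0.0358
grip_force: 15.0
```

Call:
{"api": "arm_command", "payload": {
  "fingers": [1,1,1,1,1,1,1,1],
  "travel": [
    [0,0,0.01],
    [0,0,0.02],
    [0,0,0.025],
    [0,0,0.028],
    [0,0,0.03],
    [0,0,0.03],
    [0,0,0.03],
    [0,0,0.03]
  ],
  "dr": [
    [0,0,0],
    [0,0,0],
    [0,0,0],
    [0,0,0],
    [0,0,0],
    [0,0,0],
    [0,0,0],
    [0,0,0]
  ]
}}

```text
time: 20.07
tool_pos: [0.6323, 0.0278, 0.058]
tool_rot: [3.14, 0.0, 1.57]
contact_force: [-0.4, 0.2, -0.4]
opening: 0.0357
grip_force: 15.0
```

Down about 6 mm, then release.

Call:
{"api": "arm_command", "payload": {
  "fingers": [1,1,1,1,1,1],
  "travel": [
    [0,0,0.002],
    [0,0,0.004],
    [0,0,0.005],
    [0,0,0.006],
    [0,0,0.006],
    [0,0,0.006]
  ],
  "dr": [
    [0,0,0],
    [0,0,0],
    [0,0,0],
    [0,0,0],
    [0,0,0],
    [0,0,0]
  ]
}}

```text
time: 20.57
tool_pos: [0.6318, 0.0279, 0.0521]
tool_rot: [3.141, 0.0, 1.57]
contact_force: [-1.7, -0.9, 4.7]
opening: 0.0358
grip_force: 15.0
```

Call:
{"api": "arm_command", "payload": {
  "fingers": [0.2,0.1,0,-0.2,-0.4,-0.6,-0.8,-1],
  "travel": [
    [0,0,0],
    [0,0,0],
    [0,0,0],
    [0,0,0],
    [0,0,0],
    [0,0,0],
    [0,0,0],
    [0,0,0]
  ],
  "dr": [
    [0,0,0],
    [0,0,0],
    [0,0,0],
    [0,0,0],
    [0,0,0],
    [0,0,0],
    [0,0,0],
    [0,0,0]
  ]
}}

```text
time: 21.23
tool_pos: [0.6318, 0.0279, 0.0511]
tool_rot: [-3.142, -0.0, 1.57]
contact_force: [-1.3, 0.1, 1.0]
opening: 0.0747
grip_force: 0.0
```

Call:
{"api": "arm_command", "payload": {
  "fingers": [-1,-1,-1,-1,-1,-1,-1,-1],
  "travel": [
    [0,0,0],
    [0,0,-0.01],
    [0,0,-0.03],
    [0,0,-0.06],
    [0,0,-0.09],
    [0,0,-0.12],
    [0,-0.02,-0.13],
    [0,-0.05,-0.13]
  ],
  "dr": [
    [0,0,0],
    [0,0,0],
    [0,0,0],
    [0,0,0],
    [0,0,0],
    [0,0,0],
    [0,0,0],
    [0,0,0]
  ]
}}

```text
time: 21.9
tool_pos: [0.5847, 0.0275, 0.1854]
tool_rot: [3.132, 0.001, 1.57]
contact_force: [-0.9, -0.0, 0.8]
opening: 0.0919
grip_force: 0.0
```

Call:
{"api": "arm_command", "payload": {
  "fingers": [-1,-1,-1,-1,-1,-1,-1,-1],
  "travel": [
    [0.024,-0.022,0],
    [0.053,-0.047,0],
    [0.082,-0.073,0],
    [0.111,-0.099,0],
    [0.14,-0.125,0],
    [0.17,-0.151,0],
    [0.2,-0.178,0],
    [0.227,-0.202,0]
  ],
  "dr": [
    [0,0,0],
    [0,0,0],
    [0,0,0],
    [0,0,0],
    [0,0,0],
    [0,0,0],
    [0,0,0],
    [0,0,0]
  ]
}}

```text
time: 22.57
tool_pos: [0.3782, 0.2563, 0.1822]
tool_rot: [3.141, -0.001, 1.57]
contact_force: [0.3, 0.6, 0.6]
opening: 0.0917
grip_force: 0.0
```

Call:
{"api": "arm_command", "payload": {
  "fingers": [-1,-1,-1,-1],
  "travel": [
    [0,0,0],
    [0,0,0.015],
    [0,0,0.03],
    [0,0,0.03]
  ],
  "dr": [
    [0,0,0],
    [0,0,0],
    [0,0,0],
    [0,0,0]
  ]
}}

```text
time: 22.9
tool_pos: [0.3787, 0.2545, 0.1499]
tool_rot: [-3.139, 0.001, 1.571]
contact_force: [0.3, -0.4, -0.0]
opening: 0.0917
grip_force: 0.0
```

```bash
python3 -c "
from h import *
chk({'orange':((.632,.189),.015),'green':((.632,.109),.015),'yellow':((.632,.028),.015),'brown':((.38,.255),0)})"
```

```text
top orange (np.int32(68), array([0.6312, 0.1857, 0.065 ]))
top green (np.int32(71), array([0.6315, 0.1091, 0.085 ]))
top yellow (np.int32(71), array([0.6304, 0.0283, 0.105 ]))
top brown (np.int32(58), array([0.3802, 0.251 , 0.11  ]))
scene orange (np.int32(76), array([0.6347, 0.1861, 0.058 ]))
scene green (np.int32(82), array([0.6338, 0.1098, 0.078 ]))
scene yellow (np.int32(93), array([0.6337, 0.0273, 0.098 ]))
scene brown (np.int32(54), array([0.3818, 0.255 , 0.103 ]))
23.0 [0.38   0.2548 0.1517] [-3.141  0.     1.57 ]
```

Call:
{"api": "arm_command", "payload": {
  "fingers": [-1,-1,-1,-1,-1,-1,-1,-1],
  "travel": [
    [0,0,0.02],
    [0,0,0.04],
    [0,0,0.06],
    [0,0,0.08],
    [0,0,0.095],
    [0,0,0.1],
    [0,0,0.1],
    [0,0,0.1]
  ],
  "dr": [
    [0,0,0],
    [0,0,0],
    [0,0,0],
    [0,0,0],
    [0,0,0],
    [0,0,0],
    [0,0,0],
    [0,0,0]
  ]
}}

```text
time: 23.67
tool_pos: [0.3807, 0.2551, 0.0521]
tool_rot: [3.14, -0.001, 1.57]
contact_force: [0.6, 0.5, 0.4]
opening: 0.0921
grip_force: 0.0
```

Call:
{"api": "arm_command", "payload": {
  "fingers": [0.3,0.6,1,1,1,1,1,1],
  "travel": [
    [0,0,0],
    [0,0,0],
    [0,0,0],
    [0,0,0],
    [0,0,0],
    [0,0,0],
    [0,0,0],
    [0,0,0]
  ],
  "dr": [
    [0,0,0],
    [0,0,0],
    [0,0,0],
    [0,0,0],
    [0,0,0],
    [0,0,0],
    [0,0,0],
    [0,0,0]
  ]
}}

```text
time: 24.33
tool_pos: [0.3799, 0.255, 0.0512]
tool_rot: [-3.142, -0.0, 1.57]
contact_force: [0.3, 0.1, 0.3]
opening: 0.043
grip_force: 0.0
```

Call:
{"api": "arm_command", "payload": {
  "fingers": [1,1,1,1,1,1],
  "travel": [
    [0,0,0],
    [0,0,0],
    [0,0,0],
    [0,0,0],
    [0,0,0],
    [0,0,0]
  ],
  "dr": [
    [0,0,0],
    [0,0,0],
    [0,0,0],
    [0,0,0],
    [0,0,0],
    [0,0,0]
  ]
}}

```text
time: 24.83
tool_pos: [0.3799, 0.2549, 0.0512]
tool_rot: [-3.141, -0.0, 1.57]
contact_force: [-0.7, -0.3, -0.5]
opening: 0.035
grip_force: 15.0
```

Call:
{"api": "arm_command", "payload": {
  "fingers": [1,1,1,1,1,1,1,1],
  "travel": [
    [0,0,-0.015],
    [0,0,-0.035],
    [0,0,-0.06],
    [-0.01,0.005,-0.085],
    [-0.03,0.015,-0.105],
    [-0.05,0.025,-0.12],
    [-0.075,0.04,-0.12],
    [-0.1,0.055,-0.12]
  ],
  "dr": [
    [0,0,0],
    [0,0,0],
    [0,0,0],
    [0,0,0],
    [0,0,0],
    [0,0,0],
    [0,0,0],
    [0,0,0]
  ]
}}

```text
time: 25.5
tool_pos: [0.4357, 0.1542, 0.1724]
tool_rot: [3.139, -0.001, 1.572]
contact_force: [0.9, 0.4, -1.4]
opening: 0.0355
grip_force: 15.0
```

Call:
{"api": "arm_command", "payload": {
  "fingers": [1,1,1,1,1,1,1,1],
  "travel": [
    [-0.027,0.012,0],
    [-0.055,0.025,0],
    [-0.082,0.037,0],
    [-0.11,0.05,0],
    [-0.137,0.065,0],
    [-0.165,0.08,0],
    [-0.19,0.1,0],
    [-0.206,0.12,0]
  ],
  "dr": [
    [0,0,0],
    [0,0,0],
    [0,0,0],
    [0,0,0],
    [0,0,0],
    [0,0,0],
    [0,0,0],
    [0,0,0]
  ]
}}

```text
time: 26.17
tool_pos: [0.5552, -0.0538, 0.1711]
tool_rot: [-3.141, 0.0, 1.569]
contact_force: [0.4, 0.3, -1.9]
opening: 0.0355
grip_force: 15.0
```

Call:
{"api": "arm_command", "payload": {
  "fingers": [1,1,1,1,1,1,1,1],
  "travel": [
    [0,0.025,0],
    [0,0.05,0],
    [0,0.068,0],
    [0,0.077,0.01],
    [0,0.077,0.03],
    [0,0.077,0.05],
    [0,0.077,0.065],
    [0,0.077,0.075]
  ],
  "dr": [
    [0,0,0],
    [0,0,0],
    [0,0,0],
    [0,0,0],
    [0,0,0],
    [0,0,0],
    [0,0,0],
    [0,0,0]
  ]
}}

```text
time: 26.83
tool_pos: [0.6299, -0.0507, 0.0932]
tool_rot: [-3.137, -0.001, 1.571]
contact_force: [-0.2, -1.7, -1.2]
opening: 0.0353
grip_force: 15.0
```

Call:
{"api": "arm_command", "payload": {
  "fingers": [1,1,1,1,1,1],
  "travel": [
    [0,0,0.01],
    [0,0,0.015],
    [0,0,0.02],
    [0,0,0.022],
    [0,0,0.022],
    [0,0,0.022]
  ],
  "dr": [
    [0,0,0],
    [0,0,0],
    [0,0,0],
    [0,0,0],
    [0,0,0],
    [0,0,0]
  ]
}}

```text
time: 27.33
tool_pos: [0.6321, -0.0512, 0.0748]
tool_rot: [3.141, 0.0, 1.57]
contact_force: [-0.2, 0.3, -1.0]
opening: 0.0356
grip_force: 15.0
```

Target TCP z is 0.0662, so down 8.5 mm.

Call:
{"api": "arm_command", "payload": {
  "fingers": [1,1,1,1,1,1],
  "travel": [
    [0,0,0.003],
    [0,0,0.006],
    [0,0,0.0075],
    [0,0,0.0085],
    [0,0,0.0085],
    [0,0,0.0085]
  ],
  "dr": [
    [0,0,0],
    [0,0,0],
    [0,0,0],
    [0,0,0],
    [0,0,0],
    [0,0,0]
  ]
}}

```text
time: 27.83
tool_pos: [0.6317, -0.0512, 0.0661]
tool_rot: [3.142, -0.0, 1.57]
contact_force: [-2.8, -0.3, 3.1]
opening: 0.0355
grip_force: 15.0
```

Call:
{"api": "arm_command", "payload": {
  "fingers": [0.2,0.1,0,-0.2,-0.4,-0.6,-0.8,-1],
  "travel": [
    [0,0,0],
    [0,0,0],
    [0,0,0],
    [0,0,0],
    [0,0,0],
    [0,0,0],
    [0,0,0],
    [0,0,0]
  ],
  "dr": [
    [0,0,0],
    [0,0,0],
    [0,0,0],
    [0,0,0],
    [0,0,0],
    [0,0,0],
    [0,0,0],
    [0,0,0]
  ]
}}

```text
time: 28.5
tool_pos: [0.6318, -0.0512, 0.0657]
tool_rot: [3.142, -0.0, 1.57]
contact_force: [0.4, -0.7, 0.7]
opening: 0.0742
grip_force: 0.0
```

Call:
{"api": "arm_command", "payload": {
  "fingers": [-1,-1,-1,-1,-1,-1,-1,-1],
  "travel": [
    [0,0,0],
    [0,0,-0.01],
    [0,0,-0.03],
    [0,0,-0.06],
    [0,0,-0.09],
    [0,0,-0.12],
    [0,-0.02,-0.13],
    [0,-0.05,-0.13]
  ],
  "dr": [
    [0,0,0],
    [0,0,0],
    [0,0,0],
    [0,0,0],
    [0,0,0],
    [0,0,0],
    [0,0,0],
    [0,0,0]
  ]
}}

```text
time: 29.17
tool_pos: [0.5845, -0.0516, 0.1999]
tool_rot: [3.133, 0.002, 1.571]
contact_force: [-0.7, 0.0, -0.2]
opening: 0.0917
grip_force: 0.0
```

Call:
{"api": "arm_command", "payload": {
  "fingers": [-1,-1,-1,-1,-1,-1,-1,-1],
  "travel": [
    [0,-0.03,0],
    [0,-0.06,0],
    [0,-0.09,0],
    [0,-0.12,0],
    [0,-0.15,0],
    [0,-0.17,0],
    [0,-0.17,0],
    [0,-0.17,0]
  ],
  "dr": [
    [0,0,0],
    [0,0,0],
    [0,0,0],
    [0,0,0],
    [0,0,0],
    [0,0,0],
    [0,0,0],
    [0,0,0]
  ]
}}

```text
time: 29.83
tool_pos: [0.4118, -0.0512, 0.1969]
tool_rot: [3.139, 0.001, 1.57]
contact_force: [0.5, 0.2, -0.6]
opening: 0.0922
grip_force: 0.0
```

```bash
python3 -c "
from h import *
chk({'orange':((.632,.189),.015),'green':((.632,.109),.015),'yellow':((.632,.028),.015),'brown':((.632,-.051),.015)})
from cell import *
a=read_camera('top')['color'];b=read_camera('scene')['color']
cv2.imwrite('pics/f.png',np.hstack([cv2.resize(a[110:210,140:320],None,fx=2.2,fy=2.2),cv2.resize(b[150:250,215:355],None,fx=2.8,fy=2.2)]))"
```

```text
top orange (np.int32(69), array([0.6313, 0.1856, 0.065 ]))
top green (np.int32(73), array([0.6317, 0.1094, 0.085 ]))
top yellow (np.int32(72), array([0.6303, 0.0281, 0.105 ]))
top brown (np.int32(74), array([ 0.6298, -0.049 ,  0.125 ]))
scene orange (np.int32(76), array([0.6347, 0.1861, 0.058 ]))
scene green (np.int32(83), array([0.634 , 0.1096, 0.078 ]))
scene yellow (np.int32(92), array([0.6341, 0.0274, 0.098 ]))
scene brown (np.int32(105), array([ 0.6334, -0.0503,  0.118 ]))
29.9333 [ 0.413  -0.0514  0.1965] [3.139 0.    1.57 ]
```

View pics/f.png

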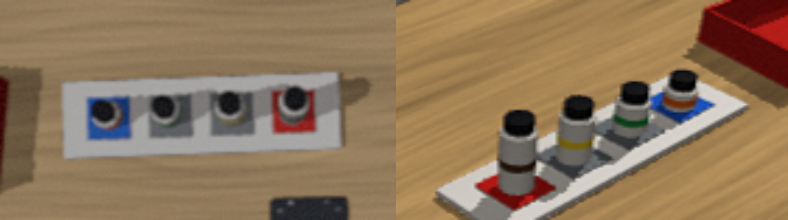

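The picture shows all four bottles upright and in the right order: brown on red, then yellow, green, and orange on blue. Each is within about 3 mm of its square's centre, and the arm is clear.

```bash
python3 -c "
from cell import *
print(hand_in())"
```

```text
the job is handed in; nothing more can be done
None
```

The job is handed in: all four bottles stand upright in height order from brown on red to orange on blue, each within about 3 mm of its square's centre, finished in about 30 s with the water bottle and red tray not touched.

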